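# Clamp a honey jar in a one-hand ratchet jar holder

### The arm

A 6-joint arm with a two-finger parallel gripper is mounted at the origin on a cart in front of the work surface, level with it; the furniture and walls round the work are solid. World frame = base frame: x ahead of the robot, y to its left, z up, the work surface at z = 0. Lengths are in m, angles in rad, forces in N, time in s.
With the tool pointing down it reaches from about 0.375 to 0.9 m from the base axis. Payload 3.1 kg.
Tool frame: the origin (TCP) lies on the front face of the gripper's body, between the roots of the fingers; the fingertips stand 70 mm ahead of it and the grasp point (between the pads) lies 51 mm ahead of it; z points along the fingers, y is the line along which they close (so a half turn about z gives the same grasp; the last joint's range is limited). The gripper opens to 87 mm and grips with 3 to 60 N. Pads are 19 mm wide; open, the fingers measure 117 mm over their backs; the gripper's body (75 mm by 190 mm) begins 51 mm behind the grasp point.
Start: joints at [-1.421, 0.527, 1.433, -0, 1.181, -0.178], TCP at [0.201, -0.592, 0.292] pointing down, gripper open.
Joint ranges: [-3.08, 3.08], [-0.75, 2.2], [0.22, 2.44], [-1.43, 4.57], [0, 2.65], [-2.85, 2.85]. Speed limits (rad/s): [2.79, 2.79, 3.14, 3.14, 3.14, 3.14].

### API

Orientations are given as a unit quaternion [x, y, z, w].
In Python, from rig import robot, cams, ticket gives the robot as it stands. The module is installed in compiled form; this text tells all that it offers.
- The arm moves only by the shell command python3 -m crank 'ROWS' [FORCE]. ROWS is JSON, a list of rows, each a list of 7 numbers: the shift along the tool's x, y, z in cm, then the turn, a rotation vector about the tool's x, y, z in rad, then the closure, from 0 (fully open) to 1 (shut). A call has 1 to 5 rows; each row shifts and turns the commanded pose from where the row before left it, along the tool's axes as they then stand; what a row does not reach is not made up. A row lasts 1/8 s, in which the tool goes at most 62.5 mm and 10.7 degrees, less where a joint would pass 70% of its speed; a pose out of reach is approached as far as the arm can. A call is refused whole if a number of a shift passes 6.25 or a number of a turn 0.188, either way. A call with a gripper value outside its range is refused whole. The fingers move at their own pace and stop on an object; FORCE is the grip in N (left out, the last holds). Time passes only in rows, so rows that do not move let the fingers close. It gives the time, the measured TCP pose, the force, the opening and the grip force at its end, in the units of the state.
- robot.get_obs(): the state, without advancing time (a new reading comes with each control period).
- cams.camera(name): name is "side" or "top" or "wrist"; returns the picture (400x640x3 uint8, red, green, blue); there is no depth.
- cams.camera_info(name): a dict with "intrinsics" (3x3 intrinsics, pixels), "pose" (4x4, takes a point from camera to world coordinates). Camera axes: x right, y down, z forward; pixel columns grow to the right and rows downward; lengths in m; the calibration is good to about 2 mm. A picture is of the moment at which its call begins: read the wrist's pose just before it. camera_info takes no time and is no camera call; for the wrist camera it gives the pose at the moment of the call.
- ticket.hand_in(): hands the job in; it is judged then, once.
The state is a dict: "time": time; "q": joint angles; "joint_velocities": joint speeds; "joint_torque": joint torques, N m; "position": TCP position; "tool_rot": TCP orientation; "ft_force": force on the tool from outside, world axes, zero at the start; "moment": the same for the moment, N m; "grip_width": finger opening in m; "grip_force": force on a finger pad.
Only numpy, scipy, OpenCV 4.12 (cv2) and the standard library are available. Lean on these libraries where they do the work, as an engineer would, in place of code of your own. Each camera call takes 0.05 s, during which the arm holds its last target. There are 200 camera calls.

### The job

Push the release button of the jar clamp all the way down so that its jaw springs fully open, then stand the honey jar from the worktop's front edge upright on the rails between the two jaws and let go of it. Pump the trigger towards the handle, letting it come back between strokes, until the sprung pad of the sliding jaw bears on the jar and is pushed part of the way, but not fully, into its jaw, so that the jar is gripped firmly but gently; never push the jaw itself, and do not disturb the espresso cup or the spice jar that stand beside it. Finish while still holding the trigger squeezed with the jar gripped like this.

Things in the scene. Friction and masses are not known exactly. Their poses are not given: they have to be found in the camera images.
- clamp: the jar clamp, fixed to the worktop: two aluminium rails, 124 mm wide over all (x), 295 mm long (y), tops 30 mm high, 28 mm slot between. Origin on the worktop, on the centre line, at the lips of the fixed V-shaped rubber jaw (66 mm wide, 86 mm high); y runs along the clamp from the fixed to the sliding jaw, z up. The grey housing (62 mm wide, 65 mm high) lies at y = -22 to -140 mm
- seat (a point): point on the rails' top (z 30 mm) between the jaws, on the centre line, 30 mm from the fixed jaw's lips: where the jar's foot centre goes (a jar pressed into the V has its axis 25 to 30 mm from the lips)
- release_top (a point): middle of the top of the release button, a round steel button 26 mm across at the clamp's -x side, top 81 mm above the worktop; it goes straight down 8 mm
- release (a joint): travel of the release button, m: 0 up, 0.008 fully down; a spring takes it from 2 N at the top to 4 N at the bottom. Fully down it frees the jaw, which its own spring then opens within about a second; the button ticks down and up by itself as the ratchet is pumped
- jaw_travel (a joint): closing travel of the sliding jaw, m: 0 fully open (92 mm between its pad and the fixed jaw's lips), growing as it closes. Ratcheted in 8 mm teeth: it stays where the trigger leaves it, less up to one tooth that it slips back when the trigger is let go
- jaw: the sliding jaw: an upright grey block 66 mm wide, up to 90 mm high, on a steel bar in the slot; carries the rubber pad. Its origin coincides with the clamp's while fully open and moves to -y of the clamp as it closes
- pad_face (a point): middle of the face of the sliding jaw's rubber pad (60 mm wide, from 37 to 87 mm high), the face that bears on the jar
- jaw_pad (a joint): how far the sprung pad is pushed into the sliding jaw, m: 0 free, 0.014 fully in; 0.7 N per mm. When fully in the jar is squeezed by whatever more is put on the trigger
- trigger: the trigger lever; its origin is the hinge in the housing. It leans towards the jaws and is squeezed towards the handle, i.e. to -y of the clamp
- trigger_front (a point): middle of the front (side towards the jaws) of the trigger's black rubber grip: 34 mm wide, 14 mm thick, 34 mm tall, from 112 to 146 mm above the worktop, 85 mm from the hinge (hinge 45 mm high, 75 mm behind the fixed jaw's lips). 53 mm of free room lies between it at rest and those lips. Trigger and handle together measure 69 mm at rest
- trigger_angle (a joint): angle of the trigger, rad: 0 let go, 0.34 fully squeezed (30 mm at the grip). Its spring needs about 3 N at the grip at rest and 5 N fully squeezed, the idle ratchet about 3 N more; the first 0.07 rad or so of a stroke is idle, then the jaw closes 7.6 mm per 0.1 rad; a full stroke gains two teeth, 16 mm (up to 21 mm until let go). It springs back by itself
- jar_centre (a point): centre of the honey jar, half-way up: a round glass jar 60 mm in diameter and 94 mm tall, with a black lid 63 mm across on top (the upper 11 mm), about 0.33 kg. It stands upright on the worktop at first near the front edge (like things at the back are only bystanders)
- honey_jar: the honey jar; origin at the centre of its foot, z up its axis
- espresso_cup: a small white cup, 62 mm across, 88 mm with its handle, 50 mm high, origin under its middle: near the front edge at first; leave it alone
- spice_jar: a slim glass spice jar with a dark cap, 41 mm in diameter, 105 mm tall, origin at the centre of its foot: near the front edge at first; leave it alone
- handle (a point): a point in the upright fixed handle on the housing, 105 mm above the worktop; the handle is 32 mm wide (x), 20 mm thick (y), its top 142 mm high; it stands behind the trigger, seen from the jaws
Not all that is in view belongs to the job. Leave any purple or turquoise look-alike of the honey_jar alone.

How it is judged:
On the way, in this order (a step that is already met when the one before it is completed fails the run):
1. the release button is pressed fully down and the jaw has sprung open (value of joint release above 0.0065 m and value of joint jaw_travel below 0.012 m), for 0.1 s.
2. the jar stands on the rails between the open jaws, let go (value of joint jaw_travel below 0.012 m and z of honey_jar in the frame of clamp between 0.027 and 0.034 m and x of honey_jar in the frame of clamp between -0.018 and 0.018 m and y of honey_jar in the frame of clamp between 0.018 and 0.066 m and angle between honey_jar's own z axis and vertical below 0.1 rad and contact force between the fingers and honey_jar below 0.1 N), for 0.2 s.
3. the trigger is pumped until the pad bears on the jar (value of joint jaw_pad above 0.002 m and contact force between jaw and honey_jar above 1 N), for 0.1 s.
At the end, for the whole second after the job is handed in: The fingers still press the trigger (over 1.5 N, over 0.03 rad) while the pad bears on the jar, pushed 2 to 13 mm into its jaw (over 1 N); the jar stands upright (within 0.1 rad), still, on the rails against the fixed jaw, within 18 mm of the centre line, untouched by the robot (all of step 3 and value of joint jaw_pad below 0.013 m and contact force between clamp and honey_jar above 1 N and contact force between the fingers and trigger above 1.5 N and value of joint trigger_angle above 0.03 rad and contact force between each of the arm, the fingers and honey_jar below 0.1 N and z of honey_jar in the frame of clamp between 0.027 and 0.034 m and x of honey_jar in the frame of clamp between -0.018 and 0.018 m and y of honey_jar in the frame of clamp below 0.04 m and angle between honey_jar's own z axis and vertical below 0.1 rad and linear speed of honey_jar below 0.02 m/s); the arm keeps its last pose, push and grip.
It fails at once if the jar is crushed: the sliding jaw squeezes it with more than 20 N (contact force between jaw and honey_jar above 20 N).
It fails at once if the robot pushes the sliding jaw itself (contact force between any of the arm, the fingers and jaw above 3 N).
It fails at once if the espresso cup or the spice jar is disturbed (distance of any of espresso_cup, spice_jar from where it was at the start of the episode above 0.03 m or angle between spice_jar's own z axis and vertical above 0.5 rad).
It also fails if it takes over 72 s, if anything falls off the work surface, if the arm or the gripper's body presses on something with over 40 N, if the wrist force passes 120 N, or if a joint passes its speed limit or range.

## Working session

There is one attempt and no reset: what is moved stays moved. The work goes in short steps, Python scripts to look and compute and a shell command to move; the robot and the scene stay as the last step left them, time stands still between calls to the robot, and variables do not carry over. Pictures are saved under pics/ and viewed, at most 10 in all, crops included, and the job is handed in when it is done.

```bash
mkdir -p pics; python3 - <<'E'
from rig import robot,cams
import cv2,numpy as np
o=robot.get_obs();print(o['time'],o['position'],o['tool_rot'],o['grip_width'])
for n in('top','side'):
    im=cams.camera(n);cv2.imwrite(f'pics/{n}0.png',im[:,:,::-1]);i=cams.camera_info(n);print(n,np.round(i['intrinsics'],1).tolist(),np.round(i['pose'],3).tolist())
E
```

```text
0.0 [ 0.20113901 -0.59112181  0.29129277] [ 9.86601694e-01  1.63144009e-01  8.64748180e-06 -1.06300244e-03] 0.08718874709782252
top [[424.4, 0.0, 324.9], [0.0, 424.4, 198.1], [0.0, 0.0, 1.0]] [[-0.022, -0.986, 0.165, 0.437], [-1.0, 0.022, 0.002, 0.133], [-0.006, -0.165, -0.986, 0.946], [0.0, 0.0, 0.0, 1.0]]
side [[473.1, 0.0, 320.3], [0.0, 473.1, 200.3], [0.0, 0.0, 1.0]] [[-0.872, -0.3, 0.385, 0.228], [-0.488, 0.572, -0.659, 0.68], [-0.022, -0.763, -0.646, 0.665], [0.0, 0.0, 0.0, 1.0]]
```

View pics/top0.png

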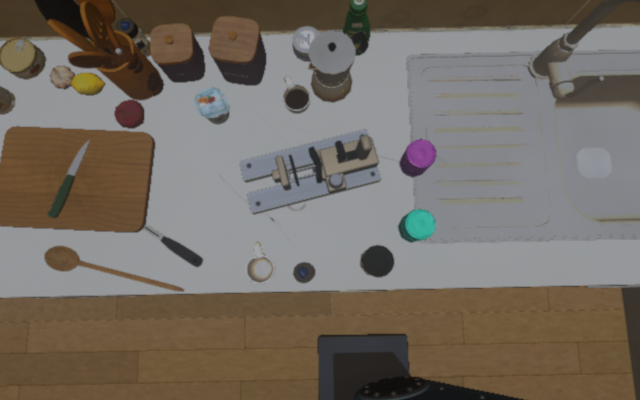

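View pics/side0.png

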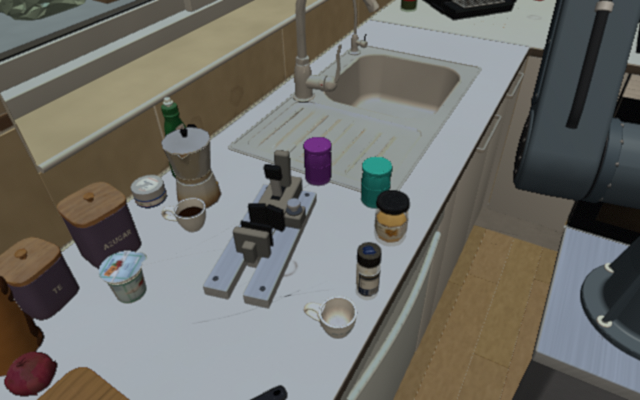

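Top view: the clamp lies at (243–380, 130–212). The sliding jaw is at left (280,172), the handle at (365,150) and the button near (337,182). The honey jar's black lid is at (377,261), the cup at (261,268) and the spice jar at (304,272). The side view agrees.

```bash
cat > h.py <<'E'
import cv2,numpy as np
from rig import robot,cams
from scipy.spatial.transform import Rotation as R
def ray(n,u,v,info=None):
    i=info or cams.camera_info(n);P=np.array(i['pose']);d=P[:3,:3]@np.linalg.inv(i['intrinsics'])@[u,v,1];return P[:3,3],d
def onz(n,u,v,z,info=None):
    c,d=ray(n,u,v,info);return c+d*(z-c[2])/d[2]
def px(n,p,info=None):
    i=info or cams.camera_info(n);P=np.array(i['pose']);q=np.array(i['intrinsics'])@(P[:3,:3].T@(np.array(p)-P[:3,3]));return q[:2]/q[2]
E
python3 - <<'E'
from h import *
im=cv2.imread('pics/top0.png');c=im[125:220,235:395];cv2.imwrite('pics/c1.png',cv2.resize(c,None,fx=5,fy=5,interpolation=cv2.INTER_CUBIC))
s=cv2.imread('pics/side0.png');c=s[140:310,200:330];cv2.imwrite('pics/c2.png',cv2.resize(c,None,fx=3.5,fy=3.5,interpolation=cv2.INTER_CUBIC))
g=im.max(2)
m=((g<60)*255).astype(np.uint8)[240:282,360:396]
n,l,st,ce=cv2.connectedComponentsWithStats(m)
for k in range(1,n):
    if st[k,4]>100: print(st[k],ce[k]+[360,240],onz('top',*(ce[k]+[360,240]),.094))
E
```

```text
[  2   6  31  31 727] [377.32049519 260.74002751] [0.45105904 0.03324691 0.094     ]
```

View pics/c1.png

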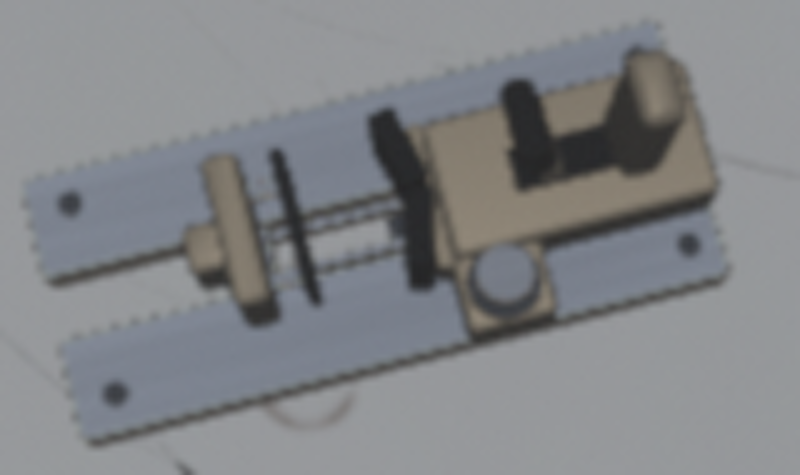

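View pics/c2.png

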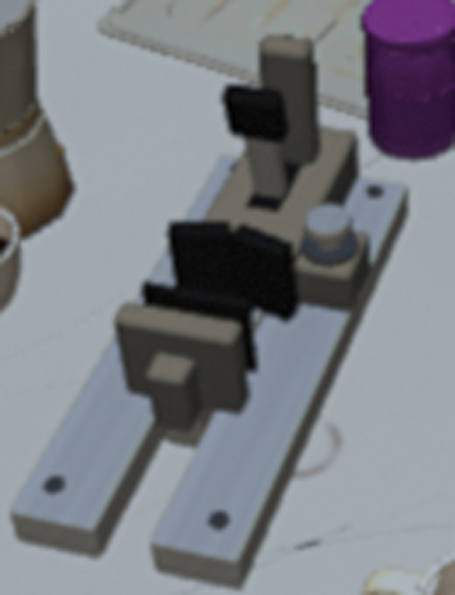

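```bash
python3 - <<'E'
from h import *
f=lambda u,v,z:onz('top',235+(u+.5)/5-.5,125+(v+.5)/5-.5,z)
A,B,C,D=[f(*p,.03) for p in((25,183),(92,440),(727,275),(657,22))]
print('w',np.linalg.norm(A-B),np.linalg.norm(C-D),'l',np.linalg.norm(A-D),np.linalg.norm(B-C))
y=(A-D)+(B-C);y/=np.linalg.norm(y);x=np.cross(y,[0,0,1]);c=(A+B+C+D)/4
print('c',c,'y',y,'x',x,'yaw of y',np.degrees(np.arctan2(y[1],y[0])))
for n,p in dict(lip1=(372,115,.086),lip2=(410,287,.086),button=(505,278,.081),gripTopL=(503,88,.146),gripTopR=(522,188,.112),hand=(655,88,.142),housingback=(715,190,.065),hb2=(680,62,.065),pad1=(277,150,.087),pad2=(315,303,.087),jawtop=(222,160,.09),endA=(25,183,.03)).items():
    w=f(*p);d=w-c;print(n,w.round(4),'clampxy rel c',(d@x).round(4),(d@y).round(4))
for n,col,z in(('cup',(261,268),.05),('spice',(304,272),.105)):print(n,onz('top',*col,z))
E
```

```text
w 0.11989258347130105 0.11978720810318416 l 0.2916523437574742 0.2874625349293537
c [0.65338712 0.16651645 0.03      ] y [-0.23315668  0.97243918  0.        ] x [ 0.97243918  0.23315668 -0.        ] yaw of y 103.48299015854889
lip1 [0.6889 0.1656 0.086 ] clampxy rel c 0.0343 -0.0091
lip2 [0.6149 0.151  0.086 ] clampxy rel c -0.041 -0.0061
button [0.6189 0.1115 0.081 ] clampxy rel c -0.0464 -0.0454
gripTopL [0.681  0.1119 0.146 ] clampxy rel c 0.0142 -0.0595
gripTopR [0.6493 0.1045 0.112 ] clampxy rel c -0.0184 -0.0594
hand [0.6809 0.0522 0.142 ] clampxy rel c 0.0001 -0.1176
housingback [0.6585 0.0206 0.065 ] clampxy rel c -0.029 -0.1431
hb2 [0.7156 0.0333 0.065 ] clampxy rel c 0.0294 -0.144
pad1 [0.6744 0.2055 0.087 ] clampxy rel c 0.0295 0.033
pad2 [0.6089 0.1903 0.087 ] clampxy rel c -0.0377 0.0336
jawtop [0.6698 0.2282 0.09  ] clampxy rel c 0.0303 0.0561
endA [0.6776 0.3226 0.03  ] clampxy rel c 0.0599 0.1461
cup [0.44205628 0.27110093 0.05      ]
spice [0.43222754 0.17852039 0.105     ]
```

```bash
cat >> h.py <<'E'
X=np.array([.97244,.23316,0]);Y=np.array([-.23316,.97244,0]);O=np.array([.6535,.1605,0])
def st(goal=None,L=.07):
    o=robot.get_obs();T=R.from_quat(o['tool_rot']);p=np.array(o['position'])
    tip=p+T.as_matrix()[:,2]*L
    print('t',round(o['time'],2),'p',p.round(4),'tip',tip.round(4),'tipclamp',round((tip-O)@X,4),round((tip-O)@Y,4),'x',T.as_matrix()[:,0].round(3),'z',T.as_matrix()[:,2].round(3),'F',np.round(o['ft_force'],1),'w',round(o['grip_width'],4),'gf',round(o['grip_force'],1))
    if goal is not None: print('need cm (tool)',(T.inv().apply(np.array(goal)-tip)*100).round(2))
def C(x,y,z): return O+X*x+Y*y+np.array([0,0,z])
E
python3 -m crank '[[0,0,0,0,0,0.0925,1],[3.68,-3.93,0.27,0,0,0,1],[3.68,-3.93,0.27,0,0,0,1],[3.68,-3.93,0.27,0,0,0,1],[3.68,-3.93,0.27,0,0,0,1]]' 20
python3 -m crank '[[3.68,-3.93,0.27,0,0,0,1],[3.68,-3.93,0.27,0,0,0,1],[3.68,-3.93,0.27,0,0,0,1],[3.68,-3.93,0.27,0,0,0,1],[3.68,-3.93,0.27,0,0,0,1]]'
python3 -c "
from h import *
st(C(-.07,-.039,.15))"
```

```text
time: 0.72
position: [0.3083, -0.4028, 0.2811]
tool_rot: [0.993, 0.117, 0.0, -0.0]
ft_force: [1.2, -0.0, 0.2]
grip_width: 0.0454
grip_force: 0.0
time: 1.35
position: [0.4414, -0.1689, 0.2677]
tool_rot: [0.993, 0.117, -0.0, -0.0]
ft_force: [0.3, -0.4, -0.4]
grip_width: 0.0018
grip_force: 0.0
t 1.35 p [ 0.4414 -0.1689  0.2677] tip [ 0.4414 -0.1689  0.1977] tipclamp -0.283 -0.2709 x [ 0.973  0.233 -0.   ] z [-0.  0. -1.] F [ 0.3 -0.4 -0.4] w 0.0018 gf 0.0
need cm (tool) [ 21.3  -23.19   4.77]
```

```bash

python3 -m crank '[[4.1,-4.5,0.2,0,0,0,1],[4.1,-4.5,0.2,0,0,0,1],[4.1,-4.5,0.2,0,0,0,1],[4.1,-4.5,0.2,0,0,0,1],[3,-3,0,0,0,0,1]]' >/dev/null
python3 -m crank '[[0,0,0,0,0.125,0,1],[0,0,0,0,0.125,0,1],[0,0,0,0,0,0,1],[0,0,0,0,0,0,1]]' >/dev/null
python3 - <<'E'
from h import *
st(C(-.05,-.039,.10))
i=cams.camera_info('wrist');im=cams.camera('wrist');cv2.imwrite('pics/w1.png',im[:,:,::-1])
print('tip px',px('wrist',C(-.046,-.039,.081),i))
import pickle;pickle.dump(i,open('w1.pkl','wb'))
E
```

```text
t 2.48 p [0.5811 0.0787 0.2601] tip [0.5978 0.0827 0.1923] tipclamp -0.0723 -0.0627 x [0.942 0.226 0.247] z [ 0.24   0.057 -0.969] F [-0.5  0.2  0.3] w 0.0003 gf 0.0
need cm (tool) [-0.12 -2.37  9.49]
tip px [294.32947379 198.11772562]
```

View pics/w1.png

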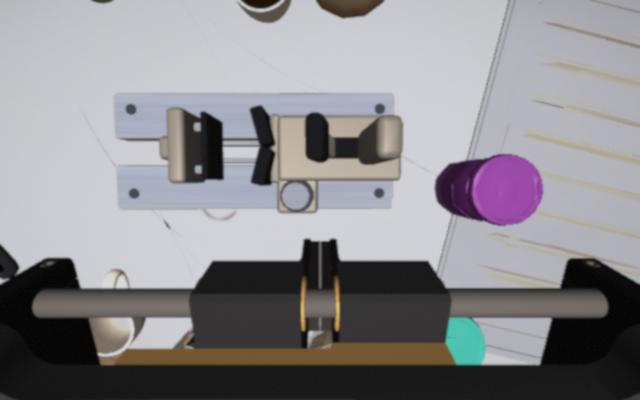

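The wrist view shows the clamp square in the image. The button is at (296,195), within 3 px of the prediction, and the rail corners are at about (115,95), (392,93), (120,208) and (393,208).

```bash
python3 - <<'E'
from h import *;import pickle
i=pickle.load(open('w1.pkl','rb'))
for n,u,v,z in(('r1',115,95,.03),('r2',392,93,.03),('r3',120,208,.03),('r4',393,208,.03),('button',296,195,.081),('lip1',252,108,.086),('lip2',252,183,.086),('grip',306,125,.146),('gripb',306,160,.112),('handle',388,122,.142),('handleb',388,159,.07)):
    d=onz('wrist',u,v,z,i)-O;print(n,(d@X).round(4),(d@Y).round(4))
st(C(-.05,-.039,.095))
E
```

```text
r1 0.0594 0.1521
r2 0.0614 -0.1376
r3 -0.0592 0.1514
r4 -0.0592 -0.1403
button -0.0432 -0.0405
lip1 0.0333 -0.0027
lip2 -0.0323 -0.0018
grip 0.0081 -0.0525
gripb -0.0137 -0.051
handle 0.0109 -0.1102
handleb -0.01 -0.1258
t 2.52 p [0.5814 0.0787 0.2602] tip [0.5983 0.0827 0.1924] tipclamp -0.0719 -0.0628 x [0.942 0.226 0.247] z [ 0.241  0.057 -0.969] F [0.4 0.8 0.6] w 0.0005 gf 0.0
need cm (tool) [-0.29 -2.38  9.98]
```

```bash
python3 -c "
from h import *
st(C(-.04,-.040,.09))"
python3 -m crank '[[0.2,-1.2,4,0,0,0,1],[0.2,-1.2,4,0,0,0,1],[0.2,0,1.5,0,0,0,1],[0,0,0,0,0,0,1],[0,0,0,0,0,0,1]]'
python3 -c "
from h import *
st(C(-.04,-.040,.075))"
```

```text
t 2.52 p [0.5814 0.0787 0.2602] tip [0.5983 0.0827 0.1924] tipclamp -0.0719 -0.0628 x [0.942 0.226 0.247] z [ 0.241  0.057 -0.969] F [0.4 0.8 0.6] w 0.0005 gf 0.0
need cm (tool) [ 0.55 -2.28 10.71]
time: 3.15
position: [0.6043, 0.1086, 0.1706]
tool_rot: [0.985, 0.116, 0.125, -0.014]
ft_force: [0.5, -0.5, 0.1]
grip_width: 0.0003
grip_force: 0.0
t 3.15 p [0.6043 0.1086 0.1706] tip [0.6213 0.1126 0.1028] tipclamp -0.0425 -0.039 x [0.942 0.225 0.249] z [ 0.243  0.057 -0.968] F [ 0.5 -0.5  0.1] w 0.0003 gf 0.0
need cm (tool) [-0.45  0.09  2.76]
```

```bash

python3 -m crank '[[-0.15,0,1,0,0,0,1],[-0.2,0,1,0,0,0,1],[-0.1,0,0.4,0,0,0,1],[-0.05,0,0.2,0,0,0,1],[0,0,0,0,0,0,1]]'
python3 -c "
from h import *
st(C(-.04,-.040,.075))"
```

```text
time: 3.78
position: [0.6054, 0.1093, 0.1433]
tool_rot: [0.985, 0.117, 0.124, -0.014]
ft_force: [0.1, -1.2, 3.5]
grip_width: 0.0007
grip_force: 1.6
t 3.77 p [0.6054 0.1093 0.1433] tip [0.6223 0.1133 0.0755] tipclamp -0.0414 -0.0386 x [0.942 0.226 0.248] z [ 0.242  0.057 -0.969] F [ 0.1 -1.2  3.5] w 0.0007 gf 1.6
need cm (tool) [0.12 0.14 0.08]
```

```bash

python3 -m crank '[[-0.05,0,0.2,0,0,0,1],[-0.02,0,0.1,0,0,0,1],[0,0,0,0,0,0,1],[0,0,0,0,0,0,1],[0,0,0,0,0,0,1]]'
python3 -m crank '[[0,0,0,0,0,0,1],[0,0,0,0,0,0,1],[0,0,0,0,0,0,1],[0,0,0,0,0,0,1],[0,0,0,0,0,0,1]]'
python3 - <<'E'
from h import *
im=cams.camera('side');cv2.imwrite('pics/s2.png',cv2.resize(im[130:320,180:420,::-1],None,fx=3,fy=3))
st()
E
```

```text
time: 4.4
position: [0.6054, 0.1093, 0.1426]
tool_rot: [0.985, 0.117, 0.125, -0.014]
ft_force: [-4.6, -2.8, 17.7]
grip_width: 0.0006
grip_force: 8.9
time: 5.03
position: [0.6054, 0.1093, 0.1426]
tool_rot: [0.985, 0.117, 0.125, -0.014]
ft_force: [-4.9, -3.1, 18.4]
grip_width: 0.0005
grip_force: 8.9
t 5.08 p [0.6054 0.1093 0.1426] tip [0.6225 0.1133 0.0748] tipclamp -0.0412 -0.0386 x [0.941 0.226 0.25 ] z [ 0.243  0.057 -0.968] F [-5.3 -3.6 18.1] w 0.0005 gf 8.9
```

View pics/s2.png

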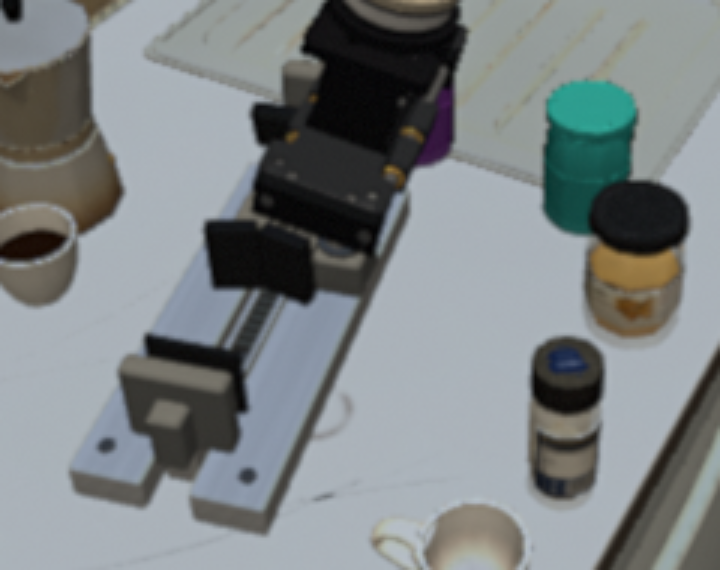

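The jaw has sprung fully open (pad at about (195,370) in the crop), with the button under the gripper. Now I retract and turn for the jar.

```bash

python3 -m crank '[[1.4,0,-5.6,0,0,0,1],[1.4,0,-5.6,0,0,0,1],[0,0,0,0,-0.125,0,0],[0,0,0,0,-0.125,-0.17,0],[0,0,0,0,0,-0.175,0]]'>/dev/null
python3 -m crank '[[0,0,0,0,0,-0.175,0],[0,0,0,0,0,-0.175,0],[0,0,0,0,0,-0.175,0],[0,0,0,0,0,-0.175,0],[0,0,0,0,0,-0.175,0]]'>/dev/null
python3 -m crank '[[0,0,0,0,0,-0.175,0],[0,0,0,0,0,-0.175,0],[0,0,0,0,0,0,0],[0,0,0,0,0,0,0]]'>/dev/null
python3 -c "
from h import *
st([.451,.033,.13])"
```

```text
t 6.83 p [0.6042 0.1095 0.255 ] tip [0.6052 0.1092 0.185 ] tipclamp -0.0589 -0.0387 x [-0.211  0.977 -0.008] z [ 0.015 -0.005 -1.   ] F [-0.4  0.5  0.3] w 0.0871 gf 0.0
need cm (tool) [ -4.15 -16.76   5.3 ]
```

```bash

python3 -m crank '[[-1,-4.2,0,0.015,0,-0.022,0],[-1,-4.2,0,0,0,0,0],[-1,-4.2,0,0,0,0,0],[-1.2,-4.2,1,0,0,0,0],[0,0,0,0,0,0,0]]'>/dev/null
python3 -m crank '[[0,0,0,0,0,0,0],[0,0,0,0,0,0,0]]'>/dev/null
python3 - <<'E'
from h import *
st([.451,.033,.041])
i=cams.camera_info('wrist');im=cams.camera('wrist')[:,:,::-1].copy()
print(px('wrist',[.451,.033,.094],i))
cv2.imwrite('pics/w2.png',im)
E
```

```text
t 7.7 p [0.4523 0.0299 0.2455] tip [0.4526 0.0294 0.1755] tipclamp -0.226 -0.0807 x [-0.235  0.972 -0.009] z [ 0.004 -0.008 -1.   ] F [-0.5  0.1  0.2] w 0.0869 gf 0.0
need cm (tool) [ 0.51 -0.09 13.45]
[319.77824788 204.05069365]
```

View pics/w2.png

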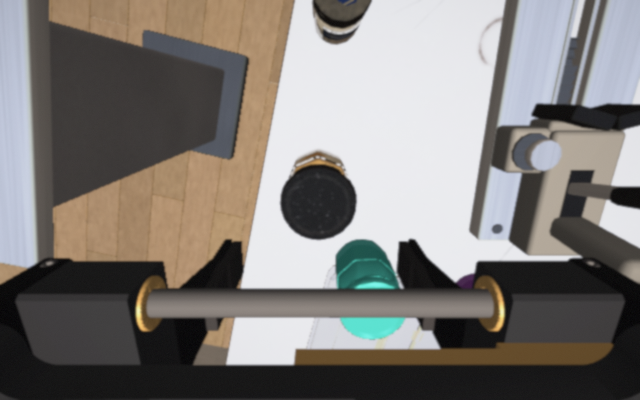

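The lid centre is at (318,202), within 2 px of the prediction, and nothing is in the fingers' way. I descend and grip.

```bash

python3 -m crank '[[0.25,-0.1,4,0,0,0,0],[0.25,0,4,0,0,0,0],[0,0,3.5,0,0,0,0],[0,0,1.9,0,0,0,0],[0,0,0,0,0,0,0]]' 25
python3 -m crank '[[0,0,0,0,0,0,0.3],[0,0,0,0,0,0,0.6],[0,0,0,0,0,0,0.6],[0,0,0,0,0,0,0.6],[0,0,0,0,0,0,0.6]]' 25
python3 -c "
from h import *
st()"
```

```text
time: 8.38
position: [0.4488, 0.0337, 0.1098]
tool_rot: [0.618, 0.786, -0.003, 0.002]
ft_force: [-0.4, -0.4, 0.2]
grip_width: 0.0867
grip_force: 0.0
time: 9.0
position: [0.4497, 0.0333, 0.1119]
tool_rot: [0.619, 0.786, -0.002, 0.004]
ft_force: [1.3, 2.5, 6.2]
grip_width: 0.0628
grip_force: 25.0
t 9.0 p [0.4497 0.0333 0.1119] tip [0.45   0.0327 0.0419] tipclamp -0.2277 -0.0768 x [-0.235  0.972 -0.009] z [ 0.004 -0.008 -1.   ] F [1.3 2.5 6.2] w 0.0628 gf 25.0
```

```bash

python3 -m crank '[[0,0,-1,0,0,0,0.6],[0,0,-2,0,0,0,0.6],[0,0,-2,0,0,0,0.6],[0,0,0,0,0,0,0.6],[0,0,0,0,0,0,0.6]]' 25
python3 - <<'E'
from h import *
st()
im=cams.camera('side');cv2.imwrite('pics/s3.png',cv2.resize(im[130:280,320:450,::-1],None,fx=4,fy=4,interpolation=cv2.INTER_CUBIC))
E
```

```text
time: 9.62
position: [0.4479, 0.0338, 0.1607]
tool_rot: [0.619, 0.786, -0.003, 0.002]
ft_force: [-0.0, 0.8, -4.1]
grip_width: 0.0626
grip_force: 25.0
t 9.62 p [0.4479 0.0338 0.1607] tip [0.4479 0.0333 0.0907] tipclamp -0.2296 -0.0758 x [-0.235  0.972 -0.008] z [-0.    -0.008 -1.   ] F [-0.   0.8 -4.1] w 0.0626 gf 25.0
```

View pics/s3.png

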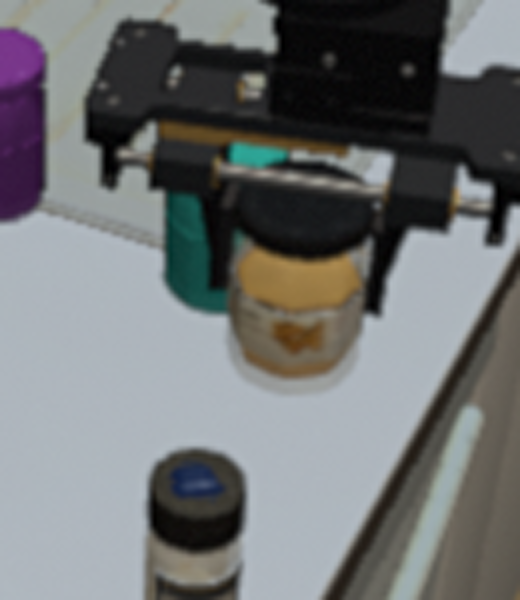

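The jar is held upright and clear of the others, and the force reading of -4 N fits its weight. I carry it over.

```bash

python3 -m crank '[[0,0,-4,0,0,0,0.6],[0,2,-4,0,0,0,0.6],[2,4.5,0,0,0,0,0.6],[2,4.5,0,0,0,0,0.6],[2.5,4.5,0,0,0,0,0.6]]' 25 >/dev/null
python3 -m crank '[[2.5,4.5,0,0,0,0,0.6],[2,2.5,0,0,0,0,0.6],[0,0,0,0,0,0,0.6],[0,0,0,0,0,0,0.6]]' 25
python3 -c "
from h import *
st(C(0,.036,.0735))"
```

```text
time: 10.8
position: [0.6399, 0.1938, 0.238]
tool_rot: [0.618, 0.786, -0.005, 0.001]
ft_force: [-0.8, 0.5, -3.6]
grip_width: 0.0628
grip_force: 25.0
t 10.8 p [0.6399 0.1938 0.238 ] tip [0.6396 0.1931 0.168 ] tipclamp -0.0059 0.0349 x [-0.235  0.972 -0.008] z [-0.004 -0.009 -1.   ] F [-0.8  0.5 -3.6] w 0.0628 gf 25.0
need cm (tool) [0.18 0.64 9.44]
```

```bash

python3 -m crank '[[0.2,0.5,3,0,0,0,0.6],[0,0,3,0,0,0,0.6],[0,0,2.2,0,0,0,0.6],[0,0,0.6,0,0,0,0.6],[0,0,0,0,0,0,0.6]]' 25
python3 -c "
from h import *
st(C(0,.036,.072))"
python3 - <<'E'
from h import *
im=cams.camera('side');cv2.imwrite('pics/s4.png',cv2.resize(im[110:310,190:380,::-1],None,fx=3,fy=3,interpolation=cv2.INTER_CUBIC))
E
```

```text
time: 11.42
position: [0.6456, 0.1959, 0.1519]
tool_rot: [0.619, 0.786, -0.003, 0.003]
ft_force: [0.0, -0.3, -4.7]
grip_width: 0.0624
grip_force: 25.0
t 11.43 p [0.6456 0.1959 0.1519] tip [0.6456 0.1953 0.0819] tipclamp 0.0004 0.0357 x [-0.234  0.972 -0.008] z [ 0.    -0.008 -1.   ] F [ 0.  -0.3 -4.7] w 0.0624 gf 25.0
need cm (tool) [ 0.04 -0.04  0.99]
```

View pics/s4.png

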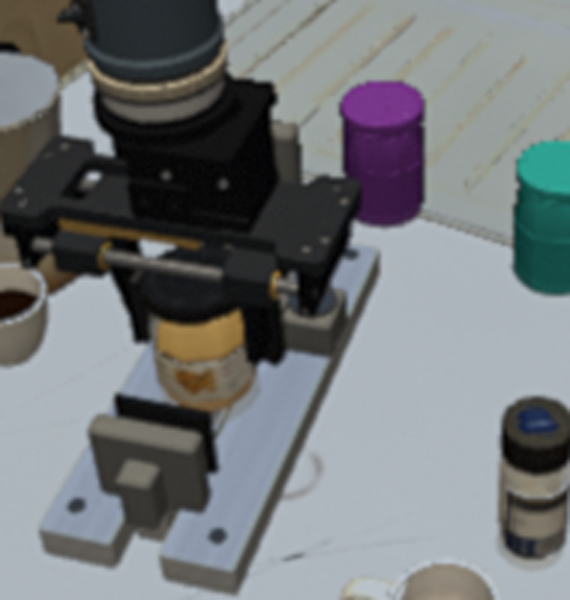

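The jar hangs upright between the jaws, just above the rails. I lower it about 1 cm until it makes contact.

```bash

python3 -m crank '[[0,0,0.5,0,0,0,0.6],[0,0,0.2,0,0,0,0.6],[0,0,0.1,0,0,0,0.6],[0,0,0.1,0,0,0,0.6],[0,0,0,0,0,0,0.6]]' 25
```

```text
time: 12.1
position: [0.6459, 0.1966, 0.143]
tool_rot: [0.618, 0.786, -0.003, 0.003]
ft_force: [-0.3, 0.3, -4.3]
grip_width: 0.0628
grip_force: 25.0
```

```bash

python3 -m crank '[[0,0,0.1,0,0,0,0.6],[0,0,0.05,0,0,0,0.6],[0,0,0,0,0,0,0.6]]' 25
```

```text
time: 12.48
position: [0.646, 0.1966, 0.142]
tool_rot: [0.618, 0.786, -0.003, 0.003]
ft_force: [-1.2, 0.5, -0.8]
grip_width: 0.0624
grip_force: 25.0
```

```bash

python3 -m crank '[[0,0,0.04,0,0,0,0.6],[0,0,0,0,0,0,0],[0,0,0,0,0,0,0],[0,0,0,0,0,0,0],[0,0,0,0,0,0,0]]' 25
python3 -m crank '[[0,0,0,0,0,0,0],[0,0,0,0,0,0,0],[0,0,-3,0,0,0,0],[0,0,-5,0,0,0,0],[0,0,-5,0,0,0,0.5]]' 25
python3 -m crank '[[0,0,0,0,0,0,1],[0,0,0,0,0,0,1],[0,0,0,0,0,0,1]]' 20 >/dev/null
python3 - <<'E'
from h import *
st(C(0,-.03,.118))
i=cams.camera_info('wrist');im=cams.camera('wrist');cv2.imwrite('pics/w3.png',im[:,:,::-1])
for p in((0,.036,.124),(0,-.05,.146),(0,.092,.087)):print(px('wrist',C(*p),i))
import pickle;pickle.dump(i,open('w3.pkl','wb'))
E
```

```text
time: 13.1
position: [0.6461, 0.1965, 0.1411]
tool_rot: [0.619, 0.786, -0.003, 0.003]
ft_force: [-0.2, 0.5, -1.0]
grip_width: 0.0861
grip_force: 0.0
time: 13.72
position: [0.6455, 0.1975, 0.2721]
tool_rot: [0.619, 0.786, -0.003, 0.003]
ft_force: [1.1, -0.1, -0.9]
grip_width: 0.0825
grip_force: 0.0
t 14.1 p [0.6447 0.1974 0.2692] tip [0.6446 0.1968 0.1992] tipclamp -0.0002 0.0373 x [-0.235  0.972 -0.008] z [-0.003 -0.009 -1.   ] F [ 0.4  0.9 -1. ] w 0.0549 gf 0.0
need cm (tool) [-6.67  0.05  8.17]
[321.48338629 213.04841731]
[321.11811376 322.26755755]
[321.69247937 135.66187561]
```

View pics/w3.png

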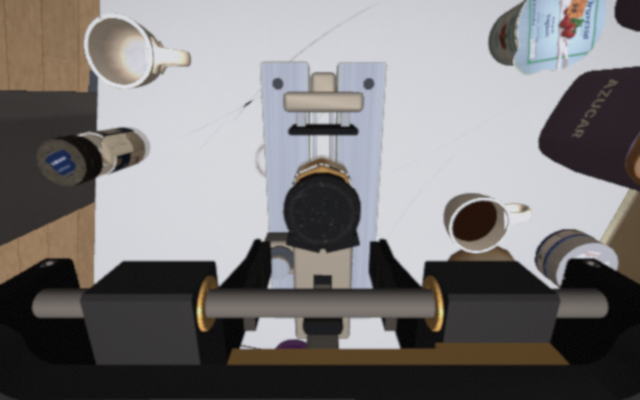

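The jar stands on the centre line at (322,210), about 38 mm from the lips, and the jaw is open. Next I go to the trigger, with closed fingers in the gap ahead of it.

```bash

python3 -m crank '[[-3.3,0,0,0,0,0,1],[-3.3,0,0,0,0,0,1],[0,0,0,0,0,0,1],[0,0,0,0,0,0,1],[0,0,0,0,0,0,1]]' 20 >/dev/null
python3 -c "
from h import *
st(C(0,-.03,.118))"
python3 -m crank '[[0,0,3,0,0,0,1],[0,0,3,0,0,0,1],[0,0,2,0,0,0,1],[0,0,0,0,0,0,1],[0,0,0,0,0,0,1]]' 20 >/dev/null
python3 -c "
from h import *
st(C(0,-.0425,.118))"
```

```text
t 14.78 p [0.6608 0.1345 0.2712] tip [0.6608 0.1339 0.2012] tipclamp 0.0009 -0.0275 x [-0.236  0.972 -0.008] z [ 0.    -0.008 -1.   ] F [ 0.6  0.1 -0.3] w 0.0033 gf 0.0
need cm (tool) [-0.18 -0.07  8.32]
t 15.4 p [0.6618 0.1334 0.1925] tip [0.662  0.1329 0.1225] tipclamp 0.0018 -0.0289 x [-0.236  0.972 -0.008] z [ 0.003 -0.008 -1.   ] F [-0.5 -0.6  0.3] w 0.0002 gf 0.0
need cm (tool) [-1.36 -0.19  0.46]
```

```bash
cat >> h.py <<'E'
def fy():
    o=robot.get_obs();T=R.from_quat(o['tool_rot']).as_matrix();tip=np.array(o['position'])+.07*T[:,2]-O
    print('t %.2f tip x %.1f y %.1f z %.1f mm  F along Y %.1f z %.1f'%(o['time'],1e3*tip@X,1e3*tip@Y,1e3*tip[2],np.array(o['ft_force'])@Y,o['ft_force'][2]))
E
python3 -m crank '[[0,-0.1,0.3,0,0,0,1],[-0.5,0,0,0,0,0,1],[-0.5,0,0,0,0,0,1],[0,0,0,0,0,0,1]]' 20 >/dev/null; python3 -c "from h import *;fy()"
python3 -m crank '[[-0.3,0,0,0,0,0,1],[0,0,0,0,0,0,1]]' >/dev/null; python3 -c "from h import *;fy()"
python3 -m crank '[[-0.3,0,0,0,0,0,1],[0,0,0,0,0,0,1]]' >/dev/null; python3 -c "from h import *;fy()"
```

```text
t 15.90 tip x 0.3 y -40.0 z 119.1 mm  F along Y 0.1 z 0.2
t 16.15 tip x 0.3 y -42.1 z 119.0 mm  F along Y 2.6 z 1.3
t 16.40 tip x 0.3 y -45.2 z 119.0 mm  F along Y 2.5 z 2.6
```

```bash

python3 -m crank '[[-0.6,0,0,0,0,0,1],[-0.6,0,0,0,0,0,1],[-0.5,0,0,0,0,0,1],[0,0,0,0,0,0,1]]' >/dev/null; python3 -c "from h import *;fy()"
python3 -m crank '[[-0.4,0,0,0,0,0,1],[-0.4,0,0,0,0,0,1],[0,0,0,0,0,0,1]]' >/dev/null; python3 -c "from h import *;fy()"
python3 -m crank '[[-0.2,0,0,0,0,0,1],[0,0,0,0,0,0,1]]' >/dev/null; python3 -c "from h import *;fy()"
```

```text
t 16.90 tip x 0.4 y -60.6 z 119.8 mm  F along Y 7.2 z 6.1
t 17.27 tip x 0.3 y -68.3 z 119.7 mm  F along Y 7.9 z 5.3
t 17.52 tip x 0.3 y -69.8 z 119.7 mm  F along Y 8.7 z 5.2
```

```bash

python3 -m crank '[[-0.2,0,0,0,0,0,1],[0,0,0,0,0,0,1]]' >/dev/null; python3 -c "from h import *;fy()"
python3 -m crank '[[-0.2,0,0,0,0,0,1],[0,0,0,0,0,0,1]]' >/dev/null; python3 -c "
from h import *;fy()
i=cams.camera_info('top');im=cams.camera('top');cv2.imwrite('pics/t4.png',im[:,:,::-1])
m=(im[:,:,0]>0)
import numpy as np
# profile across sliding-jaw along clamp axis at +x offset 25 mm, z .088
for xo in(.025,-.025):
  print([int(im[tuple(np.round(px('top',C(xo,y/1000,.088),i)).astype(int)[::-1])].mean()) for y in range(40,130,3)])"
```

```text
t 17.77 tip x 0.3 y -70.7 z 119.6 mm  F along Y 11.6 z 4.3
t 18.02 tip x 0.3 y -70.9 z 119.6 mm  F along Y 15.4 z 6.8
[54, 55, 55, 55, 56, 59, 59, 71, 128, 172, 124, 69, 114, 160, 176, 174, 151, 110, 148, 161, 154, 145, 152, 175, 177, 178, 177, 177, 165, 148]
[96, 90, 97, 94, 99, 100, 121, 120, 143, 121, 78, 58, 80, 136, 166, 168, 119, 102, 134, 160, 163, 146, 143, 196, 175, 175, 198, 176, 197, 198]
```

```bash

python3 -m crank '[[1,0,0,0,0,0,1],[1.3,0,0,0,0,0,1],[1.3,0,0,0,0,0,1],[0,0,0,0,0,0,1],[0,0,0,0,0,0,1]]' >/dev/null; python3 -c "from h import *;fy()"
python3 -m crank '[[-0.7,0,0,0,0,0,1],[-0.5,0,0,0,0,0,1],[-0.4,0,0,0,0,0,1],[-0.3,0,0,0,0,0,1],[0,0,0,0,0,0,1]]' >/dev/null; python3 -c "from h import *;fy()"
python3 -m crank '[[-0.3,0,0,0,0,0,1],[-0.3,0,0,0,0,0,1],[0,0,0,0,0,0,1]]' >/dev/null; python3 -c "from h import *;fy()"
python3 -m crank '[[-0.2,0,0,0,0,0,1],[-0.2,0,0,0,0,0,1],[0,0,0,0,0,0,1]]' >/dev/null; python3 -c "
from h import *;fy()
i=cams.camera_info('top');im=cams.camera('top');cv2.imwrite('pics/t5.png',im[:,:,::-1])
for xo in(.025,-.025):
  print([int(im[tuple(np.round(px('top',C(xo,y/1000,.088),i)).astype(int)[::-1])].mean()) for y in range(40,130,3)])"
```

```text
t 18.70 tip x 0.1 y -40.9 z 118.5 mm  F along Y -0.4 z 0.2
t 19.32 tip x 0.3 y -57.9 z 120.0 mm  F along Y 6.5 z 4.6
t 19.70 tip x 0.3 y -62.4 z 120.1 mm  F along Y 10.3 z 6.4
t 20.07 tip x 0.3 y -66.4 z 120.1 mm  F along Y 9.0 z 6.5
[54, 55, 54, 56, 57, 57, 63, 93, 75, 62, 153, 174, 135, 112, 130, 158, 155, 141, 137, 157, 177, 176, 176, 176, 176, 176, 177, 175, 163, 148]
[106, 107, 94, 101, 92, 118, 123, 86, 57, 76, 134, 162, 148, 100, 146, 160, 159, 155, 142, 178, 196, 175, 174, 197, 175, 174, 197, 175, 196, 197]
```

```bash
cat >> h.py <<'E'
def prof(name):
    fy();i=cams.camera_info('top');im=cams.camera('top');cv2.imwrite(f'pics/{name}.png',im[:,:,::-1])
    g=cv2.cvtColor(im,cv2.COLOR_RGB2GRAY).astype(np.float32)
    pts=np.array([[px('top',C(x/1000,y/1000,.088),i) for y in range(45,110)] for x in(24,26,28)],np.float32)
    p=cv2.remap(g,pts[...,0],pts[...,1],cv2.INTER_LINEAR).mean(0)
    print('profile from y=45 by 1.5:',p.astype(int)[::2].tolist() if 0 else p.astype(int)[:50].tolist())
E
python3 -m crank '[[-0.2,0,0,0,0,0,1],[-0.2,0,0,0,0,0,1],[0,0,0,0,0,0,1]]' >/dev/null; python3 -c "
from h import *;prof('t6')
import cv2
a=cv2.cvtColor(cv2.imread('pics/t4.png'),6)
i=cams.camera_info('top')
for n in('t4','t5'):
    g=cv2.imread(f'pics/{n}.png',0).astype(np.float32)
    pts=np.array([[px('top',C(x/1000,y/1000,.088),i) for y in range(45,110)] for x in(24,26,28)],np.float32)
    print(n,cv2.remap(g,pts[...,0],pts[...,1],1).mean(0).astype(int)[:50].tolist())"
```

```text
t 20.50 tip x 0.3 y -69.5 z 120.0 mm  F along Y 11.8 z 5.4
profile from y=45 by 1.5: [55, 56, 57, 57, 57, 58, 59, 59, 62, 67, 74, 89, 104, 113, 116, 106, 88, 74, 66, 70, 86, 108, 132, 153, 164, 170, 169, 165, 155, 140, 125, 117, 120, 132, 144, 153, 159, 161, 161, 160, 158, 155, 152, 147, 142, 139, 139, 145, 155, 165]
t4 [54, 54, 54, 55, 55, 55, 55, 56, 56, 56, 57, 57, 57, 58, 59, 66, 74, 88, 112, 133, 152, 165, 167, 165, 153, 135, 109, 84, 70, 64, 71, 88, 111, 135, 154, 166, 172, 173, 173, 173, 172, 167, 158, 144, 126, 115, 113, 122, 137, 150]
t5 [53, 54, 54, 54, 55, 56, 56, 56, 56, 56, 58, 61, 65, 78, 92, 101, 108, 102, 90, 77, 67, 65, 75, 93, 117, 141, 157, 167, 169, 168, 163, 153, 138, 124, 117, 121, 131, 143, 154, 159, 161, 160, 158, 156, 153, 150, 146, 140, 135, 137]
```

```bash

python3 -m crank '[[1,0,0,0,0,0,1],[1.3,0,0,0,0,0,1],[1,0,0,0,0,0,1],[0,0,0,0,0,0,1],[0,0,0,0,0,0,1]]' >/dev/null; python3 -c "from h import *;prof('t7')"
python3 -m crank '[[-0.5,0,0,0,0,0,1],[-0.4,0,0,0,0,0,1],[-0.3,0,0,0,0,0,1],[0,0,0,0,0,0,1]]' >/dev/null; python3 -c "from h import *;prof('t8')"
```

```text
t 21.18 tip x 0.2 y -40.9 z 118.6 mm  F along Y 0.3 z 0.1
profile from y=45 by 1.5: [131, 131, 132, 132, 132, 132, 132, 133, 132, 130, 127, 121, 115, 109, 101, 90, 79, 66, 60, 63, 77, 96, 119, 140, 153, 161, 163, 164, 164, 164, 161, 156, 145, 130, 116, 111, 114, 127, 139, 147, 153, 154, 153, 151, 149, 147, 144, 140, 134, 132]
t 21.73 tip x 0.2 y -50.5 z 119.8 mm  F along Y 8.8 z 4.8
profile from y=45 by 1.5: [52, 52, 53, 53, 53, 53, 54, 55, 58, 64, 70, 85, 100, 109, 112, 101, 85, 70, 63, 67, 83, 104, 128, 148, 159, 165, 166, 165, 159, 150, 136, 122, 114, 117, 126, 138, 148, 154, 157, 156, 154, 152, 150, 147, 143, 138, 132, 133, 140, 149]
```

```bash

python3 -m crank '[[-0.2,0,0,0,0,0,1],[-0.1,0,0,0,0,0,1],[0,0,0,0,0,0,1]]' >/dev/null; python3 -c "from h import *;prof('t9')"
```

```text
t 22.15 tip x 0.2 y -52.7 z 120.1 mm  F along Y 10.3 z 7.6
profile from y=45 by 1.5: [54, 54, 54, 54, 54, 55, 56, 57, 63, 74, 85, 98, 110, 110, 106, 90, 72, 64, 65, 77, 99, 123, 143, 159, 164, 166, 164, 160, 148, 133, 119, 113, 120, 134, 146, 153, 157, 157, 156, 154, 152, 149, 146, 141, 135, 134, 138, 147, 157, 165]
```

```bash

python3 -m crank '[[-0.2,0,0,0,0,0,1],[-0.1,0,0,0,0,0,1],[0,0,0,0,0,0,1]]' >/dev/null; python3 -c "from h import *;prof('t10')"
python3 -m crank '[[-0.2,0,0,0,0,0,1],[0,0,0,0,0,0,1]]' >/dev/null; python3 -c "from h import *;prof('t11')"
```

```text
t 22.57 tip x 0.3 y -56.1 z 120.1 mm  F along Y 7.3 z 5.1
profile from y=45 by 1.5: [54, 54, 55, 55, 58, 61, 68, 82, 94, 104, 110, 104, 94, 78, 65, 65, 73, 91, 116, 138, 154, 165, 167, 167, 161, 152, 137, 122, 116, 119, 131, 144, 152, 156, 158, 156, 155, 153, 151, 147, 143, 137, 133, 136, 142, 152, 162, 167, 168, 169]
t 22.88 tip x 0.3 y -57.6 z 120.1 mm  F along Y 8.9 z 5.4
profile from y=45 by 1.5: [55, 55, 57, 60, 67, 81, 94, 107, 115, 112, 104, 86, 69, 65, 69, 87, 112, 134, 152, 164, 167, 168, 166, 163, 152, 139, 126, 119, 125, 137, 148, 155, 158, 158, 157, 155, 153, 149, 145, 140, 135, 136, 141, 150, 161, 167, 169, 170, 170, 170]
```

```bash

python3 -m crank '[[-0.2,0,0,0,0,0,1],[-0.1,0,0,0,0,0,1],[0,0,0,0,0,0,1]]' >/dev/null; python3 -c "from h import *;prof('t12')"
python3 -m crank '[[-0.2,0,0,0,0,0,1],[0,0,0,0,0,0,1]]' >/dev/null; python3 -c "from h import *;prof('t13')"
```

```text
t 23.30 tip x 0.3 y -59.5 z 120.2 mm  F along Y 10.5 z 6.8
profile from y=45 by 1.5: [56, 56, 58, 61, 71, 85, 97, 109, 113, 107, 97, 80, 66, 65, 73, 92, 117, 138, 155, 164, 166, 164, 154, 140, 126, 115, 119, 131, 143, 152, 157, 159, 158, 157, 155, 152, 149, 144, 139, 136, 137, 145, 155, 163, 168, 170, 171, 171, 171, 171]
t 23.60 tip x 0.3 y -61.0 z 120.3 mm  F along Y 13.5 z 6.9
profile from y=45 by 1.5: [56, 56, 59, 62, 71, 85, 97, 108, 113, 107, 97, 81, 67, 66, 74, 95, 120, 141, 157, 165, 162, 155, 142, 127, 122, 123, 135, 146, 154, 158, 159, 158, 156, 154, 151, 147, 142, 136, 132, 137, 145, 156, 165, 169, 170, 171, 171, 171, 171, 171]
```

```bash

python3 -m crank '[[-0.15,0,0,0,0,0,1],[0,0,0,0,0,0,1],[0,0,0,0,0,0,1],[0,0,0,0,0,0,1],[0,0,0,0,0,0,1]]' >/dev/null; python3 -c "
from h import *;prof('t14')
im=cams.camera('side');i=cams.camera_info('side');cv2.imwrite('pics/s5.png',im[:,:,::-1])
a=cv2.imread('pics/side0.png').astype(int);b=cv2.imread('pics/s5.png').astype(int)
print('cup/spice region diff',np.abs(a-b)[240:340,300:390].mean())"
python3 -m crank '[[0,0,0,0,0,0,1],[0,0,0,0,0,0,1],[0,0,0,0,0,0,1],[0,0,0,0,0,0,1],[0,0,0,0,0,0,1]]' >/dev/null; python3 -c "from h import *;prof('t15')"
```

```text
t 24.27 tip x 0.3 y -62.0 z 120.3 mm  F along Y 12.8 z 7.4
profile from y=45 by 1.5: [56, 56, 59, 62, 70, 85, 97, 109, 114, 108, 98, 81, 67, 67, 74, 95, 121, 141, 156, 162, 155, 144, 130, 120, 125, 135, 146, 154, 158, 159, 158, 157, 155, 152, 149, 144, 138, 136, 137, 145, 155, 164, 169, 171, 171, 171, 171, 171, 171, 171]
cup/spice region diff 6.458111111111111
t 25.00 tip x 0.3 y -62.0 z 120.3 mm  F along Y 14.1 z 7.8
profile from y=45 by 1.5: [57, 57, 59, 62, 71, 85, 98, 109, 114, 108, 98, 81, 67, 66, 74, 95, 121, 142, 156, 162, 155, 143, 130, 120, 124, 135, 146, 155, 158, 160, 159, 156, 154, 152, 149, 144, 139, 136, 137, 145, 155, 164, 169, 171, 171, 171, 171, 171, 171, 171]
```

The pad is pushed in about 6 mm, and pad and jaw hold still with the trigger squeezed. Handing in.

```bash
python3 -c "
from rig import ticket
print(ticket.hand_in())"
```

```text
the job is handed in; nothing more can be done
None
```

I handed the job in with the jar pressed into the fixed jaw, the pad pushed about 6 mm into the sliding jaw and the trigger held squeezed; the hand-in gave no verdict, and I did not confirm in a final picture that the jar is upright or that the cup and spice jar are unmoved.

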